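# Let the model winch back one notch

### The job

Let the model winch back by exactly one notch: with a fingertip, swing the red pawl up clear of the green toothed wheel (it stays up by itself), then push down the yellow peg on the side away from the pawl's pivot so that the wheel turns backward by one tooth, and push the pawl back down into the next notch so that it holds the wheel again. Do not wind the wheel forward, and only push gently: pinch and lift nothing, and leave the battery, bottle cap, glue stick and carton where they stand.

Things in the scene. Friction and masses are not known exactly. Their poses are not given: they have to be found in the camera images.
- winch: Plywood model winch fixed to the table. Origin on the table top under the wheel's axle; base board 180 x 250 x 12 mm (x -100 to +80, y +-125 mm). +z up, +x along the axle to the side with the yellow pegs, pawl pivot on its +y side. Behind the wheel (x below -6 mm): A-frames with an orange reel, 110 mm high, and at y = 85 mm the pawl's post, 156 mm high
- wheel (a joint): Wheel turn, rad; starts at -0.05 to -0.01. Grows BACKWARD (top goes to winch -y, the -y side goes down). At 0 a steep tooth face meets the lowered pawl and blocks. One notch = 0.524 (12 teeth): there the next face meets the pawl; 0.35 to 0.52 is in that notch too, beyond 0.54 the pawl lands on a tooth tip. Stays where left (0.15 N m, 3 to 6 N on a peg)
- wheel_axle (a point): Wheel's centre, 95 mm high, at winch x 7, y 0 mm. Plywood wheel 14 mm thick, green saw teeth, radius 65 mm at tips, 53 mm at roots; orange hub cap 12 mm high. Four round yellow pegs, 10 mm across, stand out 58 mm from the face along winch +x, 47 mm from the axle, 90 degrees apart; at wheel 0 the one on the -y side stands 20 degrees above level
- peg_end (a point): End-face centre of the yellow peg to push: the one on the winch's -y side, at the start about 16 mm above the axle and 44 mm to its -y. Moves with the wheel. The peg runs 58 mm from here along winch -x to the wheel. Pushed straight down 24 mm, it turns the wheel back one notch (peg 8 mm below axle height, 46 mm to -y)
- pawl (a joint): Pawl lift, rad: 0 = fully down in a notch (own stop); grows as the hooked nose swings up; upper stop 0.8. Above 0.13 the nose clears the teeth; lift to about 0.4 or 0.5. In a notch: below 0.06; on a tooth tip it reads about 0.11. Its stiff pivot (0.09 N m) keeps it where it is left, up or down
- tab_tip (a point): Middle of the top edge of the pawl's upright red tab, 24 mm wide (winch x), 5 mm thick (winch y), 48 mm tall above the arm. Pawl down: top edge 227 mm high, 12 mm to -y of the pivot and 82 mm above it (pivot at winch x 7, y 85 mm, 145 mm high, axis along x). Pushing the tab to winch +y lifts the nose, to -y lowers it
- nose (a point): Middle of the steel pin, 9 mm across, at the pawl's hooked end, 90 mm to -y of the pivot, at winch y -5 mm; 154 mm high with the pawl down. The red arm over it runs level from nose to tab, 12 mm wide (winch x), its flat top 179 mm high with the pawl down; pressing on its middle lowers the pawl (lifted, the nose end lies 20 mm nearer the pivot)
- battery: Blue and red battery block, 26 x 17 x 44 mm, loose, upright; origin under its middle. Leave alone
- cap: Red bottle cap, open side up, 36 mm across and 16 mm high, loose; origin under its middle. Leave alone
- glue: Short glue stick, white with orange cap, 28 mm across and 64 mm high, loose, upright; origin under its middle. Leave alone
- carton: Small blue and white carton, 50 x 36 x 62 mm, loose, upright; origin under its middle. Leave alone

How it is judged (in metres and radians):
On the way, in this order (a step that is already met when the one before it is completed fails the run):
1. the pawl is lifted clear of the teeth while the wheel is still in its first notch (value of joint pawl above 0.16 rad and value of joint wheel below 0.15 rad), for 0.1 s.
2. with the pawl up, the wheel is pushed back one notch (value of joint pawl above 0.13 rad and value of joint wheel between 0.32 and 0.6 rad), for 0.1 s.
At the end, for the whole second after the job is handed in: The wheel stands one notch back (joint between 0.32 and 0.58 rad, at rest), the pawl is down in that notch (joint below 0.06 rad), and the battery, cap, glue stick and carton are within 20 mm of where they started (value of joint wheel between 0.32 and 0.58 rad and value of joint pawl below 0.06 rad and velocity of joint wheel between -0.05 and 0.05 rad/s and distance of each of battery, cap, glue, carton from where it was at the start of the episode below 0.02 m); the robot touches nothing.
It fails at once if the wheel is wound forward (beyond -0.15 rad) (value of joint wheel below -0.15 rad).
It fails at once if the winch is pinched or forced (more than 35 N between the fingers and the winch) (contact force between the fingers and winch above 35 N).
It fails at once if a bystander is lifted, carried or pushed away (more than 20 mm) (distance of any of battery, cap, glue, carton from where it was at the start of the episode above 0.02 m).
It fails at once if a bystander is tipped (angle between any of battery, cap, glue, carton's own z axis and vertical above 0.4 rad).
It also fails if it takes over 48 s, if anything falls off the work surface, if the arm or the gripper's body presses on something with over 40 N, if the wrist force passes 120 N, or if a joint passes its speed limit or range.

### The arm

A 7-joint arm with a two-finger parallel gripper is mounted at the origin on the work surface. World frame = base frame: x ahead of the robot, y to its left, z up, the work surface at z = 0. Lengths are in m, angles in degrees, forces in N, time in s.
With the tool pointing down it reaches from about 0.425 to 0.8 m from the base axis. Payload 8.3 kg.
Tool frame: the origin (TCP) lies midway between the tips of the shut fingers; the grasp point (between the pads) lies bot.tcp_to_grasp behind it (bot.tcp_to_grasp is the distance from the TCP to the grasp point, in m); z points along the fingers, y is the direction in which the jaws open and shut (so a half turn about z gives the same grasp; the last joint's range is limited). The gripper opens to 85 mm and grips with 20 to 120 N. Pads are 22 mm wide; open, the fingers measure 114 mm over their backs; the gripper's body (76 mm by 85 mm) begins 54 mm behind the grasp point. The pads swing forward as they close: fully open they stand 13 mm farther back than shut.
Start: joints at [68.016, 21.967, 0.94, 78.501, -0.361, 79.538, -2.664], TCP at [0.197, -0.593, 0.231] pointing down, gripper open.
Joint ranges: [-169.22, 169.22], [-14.56, 117.87], [-87.37, 89.26], [10.42, 133.3], [-82.24, 262.24], [0.94, 117.77], [-172.7, 172.7]. Speed limits (degrees/s): [136.94, 136.94, 172.46, 172.46, 180, 180, 180].

### API

Orientations are given as a 3x3 rotation matrix whose columns are the frame's x, y, z axes.
In Python, from plant import bot, read_camera, camera_info gives the robot as it stands.
- The arm moves only by the tool move_arm, never from a script. Its argument "deltas" is one flat list of numbers, 4 for each row, row after row: the shift along the tool's x, y, z in mm, then the turn about the tool's z in rad. A call has 1 to 10 rows; each row is the pose to reach, as a shift and turn from the pose measured when the call began, along the tool's axes at that moment; what a row does not reach only later rows make up. A row lasts 1/8 s, in which the tool goes at most 62.5 mm and 10.7 degrees, less where a joint would pass 70% of its speed; a pose out of reach is approached as far as the arm can. A call with a gripper value outside its range is refused whole. "fingers" is the finger opening in mm, from 0 to 85.4, set as the call begins (left out, the last holds). The fingers move at their own pace and stop on an object; "squeeze" is the grip in N (left out, the last holds). Time passes only in rows, so rows that repeat a pose let the fingers close. It gives the time, the measured TCP pose, the force and the opening at its end, in the units of the state.
- bot.read_state(): the state, without advancing time (a new reading comes with each control period).
- read_camera(name): name is "scene" or "side" or "wrist"; returns the picture (384x512x3 uint8, red, green, blue); there is no depth.
- camera_info(name): a dict with "mtx" (3x3 intrinsics, pixels), "pose" (4x4, takes a point from camera to world coordinates); the wrist camera has in their place "hand_eye" (4x4, takes a point from camera to tool coordinates, whose origin is the TCP and whose axes are the flange's). Camera axes: x right, y up, looking along -z (the intrinsics and any distortion apply to the point x, -y, -z); pixel columns grow to the right and rows downward; lengths in m; the calibration is good to about 2 mm. A picture is of the moment at which its call begins: read the wrist's pose just before it. camera_info takes no time and is no camera call.
- bot.close_job(): hands the job in, once; it reports no verdict.
The state is a dict: "time_s": time; "q": joint angles; "dq": joint speeds; "tau": joint torques, N m; "ee_pos": TCP position; "eef_rot": TCP orientation; "force": force on the tool from outside, world axes, zero at the start; "torque": the same for the moment, N m; "width": finger opening in m.
Only numpy, scipy, OpenCV 4.12 (cv2) and the standard library are available. Lean on these libraries where they do the work, as an engineer would, in place of code of your own. Each camera call takes 0.05 s, during which the arm holds its last target.

## Working session

There is one attempt and no reset: what is moved stays moved. The work goes in short steps, Python scripts to look and compute and a tool call to move; the robot and the scene stay as the last step left them, time stands still between calls to the robot, and variables do not carry over. Pictures are saved under pics/ and viewed, and the job is handed in when it is done.

Besides the shell and the picture viewer there is one more tool, called after "Emit:" by a JSON object that holds its "fn" and its "kwargs", one argument or row to a line. move_arm: Moves the arm, as the interface text tells. Its arguments: {"type":"object","properties":{"deltas":{"type":"array"},"fingers":{"type":"number"},"squeeze":{"type":"number"}},"required":["deltas"]}

```bash
mkdir -p pics
python3 - <<'E'
from plant import bot, read_camera, camera_info
import cv2
s=bot.read_state(); print(s['time_s'],s['ee_pos'],s['eef_rot'],s['width'],s['force'],bot.tcp_to_grasp)
for n in ['scene','side','wrist']:
    im=read_camera(n); cv2.imwrite(f'pics/{n}0.png',im[:,:,::-1]); print(n,camera_info(n))
E
```

```text
0.0 [ 0.19695538 -0.59264394  0.23029599] [[ 9.48963187e-01  3.15386241e-01 -6.23875181e-04]
 [ 3.15386857e-01 -9.48961522e-01  1.77796603e-03]
 [-3.12875168e-05 -1.88398635e-03 -9.99998225e-01]] 0.08523449901646767 [-0.02569077  0.10249755 -0.47992367] 0.0187
scene {'mtx': array([[424.53745664,   0.        , 253.22828418],
       [  0.        , 424.53745664, 200.69953122],
       [  0.        ,   0.        ,   1.        ]]), 'pose': array([[ 0.59687309, -0.51537485,  0.6149238 ,  1.10601303],
       [ 0.80209229,  0.36440523, -0.47313506, -0.37840634],
       [ 0.01976046,  0.77562722,  0.63088187,  0.64316661],
       [ 0.        ,  0.        ,  0.        ,  1.        ]])}
side {'mtx': array([[349.53012315,   0.        , 254.09676999],
       [  0.        , 349.53012315, 189.46961373],
       [  0.        ,   0.        ,   1.        ]]), 'pose': array([[-0.85659994,  0.33438086, -0.39297072,  0.32899542],
       [-0.51562985, -0.58283945,  0.62803187,  0.49966559],
       [-0.019037  ,  0.74059949,  0.67167699,  0.68167531],
       [ 0.        ,  0.        ,  0.        ,  1.        ]])}
wrist {'mtx': array([[299.61383863,   0.        , 258.88966797],
       [  0.        , 299.61383863, 194.10221562],
       [  0.        ,   0.        ,   1.        ]]), 'hand_eye': array([[ 1.29045354e-04,  9.52291351e-01,  3.05190376e-01,
         7.86460286e-02],
       [ 9.99999962e-01, -4.84318958e-05, -2.71712609e-04,
         6.97998735e-05],
       [-2.43968620e-04,  3.05190399e-01, -9.52291321e-01,
        -1.41518949e-01],
       [ 0.00000000e+00,  0.00000000e+00,  0.00000000e+00,
         1.00000000e+00]])}
```

View pics/scene0.png

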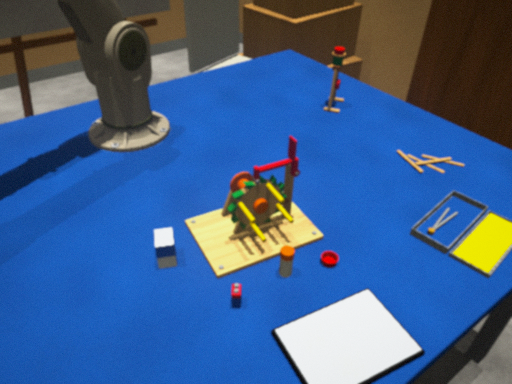

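View pics/side0.png

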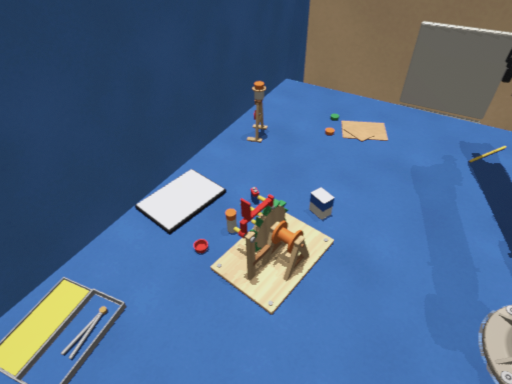

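View pics/wrist0.png

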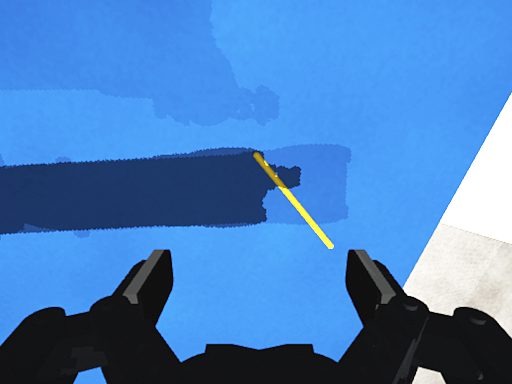

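The scene view shows the winch board at about (186-321, 190-275), with pegs facing the camera and the red tab at (293,145). The side view shows the board from the reel side. I'll enlarge both to get corners and features.

Run:
```python
import cv2
a=cv2.imread('pics/scene0.png')[120:290,170:350]; cv2.imwrite('pics/sc.png',cv2.resize(a,None,fx=4,fy=3.5,interpolation=cv2.INTER_CUBIC)) if 0 else cv2.imwrite('pics/sc.png',cv2.resize(a,None,fx=3.5,fy=3.5,interpolation=cv2.INTER_CUBIC))
a=cv2.imread('pics/side0.png')[175:315,185:345]; cv2.imwrite('pics/si.png',cv2.resize(a,None,fx=4,fy=4,interpolation=cv2.INTER_CUBIC))
```

```text
(no output)
```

View pics/sc.png

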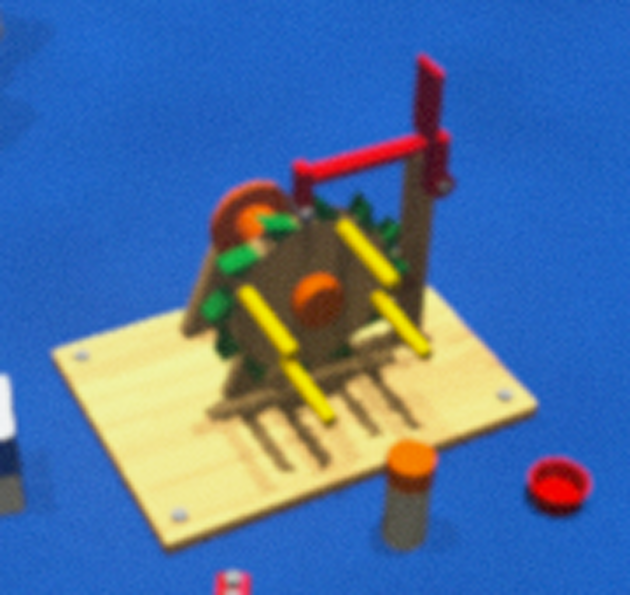

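View pics/si.png

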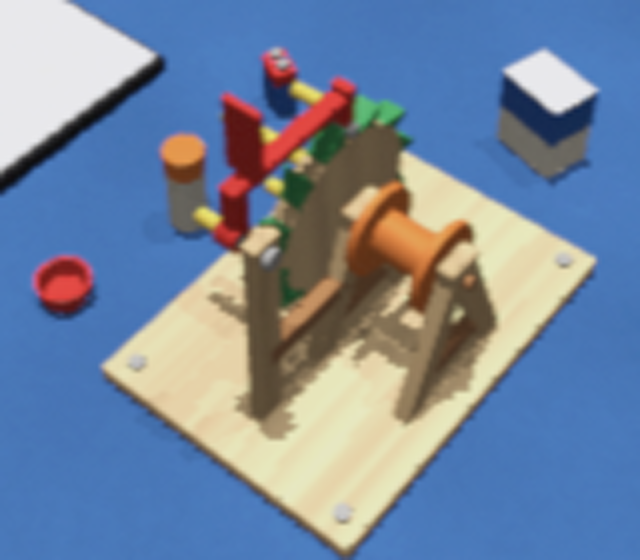

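```bash
cat > h.py <<'E'
import numpy as np, cv2
from plant import bot, read_camera, camera_info
def ray(n,uv):
    c=camera_info(n); K=c['mtx']; P=c['pose']
    d=np.array([(uv[0]-K[0,2])/K[0,0],-(uv[1]-K[1,2])/K[1,1],-1.]); return P[:3,3],P[:3,:3]@d
def onz(n,uv,z):
    o,d=ray(n,uv); return o+d*(z-o[2])/d[2]
def proj(n,p,P=None):
    c=camera_info(n); K=c['mtx']; P=c['pose'] if P is None else P
    q=P[:3,:3].T@(np.asarray(p)-P[:3,3]); return np.array([K[0,2]+K[0,0]*q[0]/-q[2],K[1,2]-K[1,1]*q[1]/-q[2]])
def tri(a,ua,b,ub):
    o1,d1=ray(a,ua);o2,d2=ray(b,ub); t=np.linalg.lstsq(np.c_[d1,-d2],o2-o1,rcond=None)[0]
    p,q=o1+d1*t[0],o2+d2*t[1]; return (p+q)/2,np.linalg.norm(p-q)
def rigid(L,W):
    L=np.array(L);W=np.array(W)[:,:2];l=L-L.mean(0);w=W-W.mean(0)
    th=np.arctan2((l[:,0]*w[:,1]-l[:,1]*w[:,0]).sum(),(l*w).sum())
    R=np.array([[np.cos(th),-np.sin(th)],[np.sin(th),np.cos(th)]]); t=W.mean(0)-R@L.mean(0)
    return th,R,t,np.linalg.norm((R@L.T).T+t-W,axis=1)
E
python3 - <<'E'
from h import *
sc=lambda u,v:(170+u/3.5-.36,120+v/3.5-.36); si=lambda u,v:(185+u/4-.38,175+v/4-.38)
C={'mm':(-.1,-.125),'pm':(.08,-.125),'pp':(.08,.125),'mp':(-.1,.125)}
S=[('scene',sc(52,352),'mm'),('scene',sc(167,541),'pm'),('scene',sc(538,404),'pp'),('side',si(102,366),'pp'),('side',si(345,550),'mp'),('side',si(596,260),'mm')]
W=[onz(n,uv,.012) for n,uv,k in S]; L=[C[k] for _,_,k in S]
for w,s in zip(W,S): print(s[0],s[2],w.round(4))
th,R,t,e=rigid(L,W); print(np.degrees(th),t,e)
T=lambda p:np.r_[R@np.array(p[:2])+t,p[2]]
for nm,p in dict(tab=(.007,.073,.227),pegend=(.072,-.0442,.111),nose=(.007,-.005,.154),cap=(.026,0,.095)).items():
    w=T(p); print(nm,w.round(4),'scene crop',((proj('scene',w)-[170,120]+.36)*3.5).round(),'side crop',((proj('side',w)-[185,175]+.38)*4).round())
E
```

```text
scene mm [ 0.4578 -0.0707  0.012 ]
scene pm [ 0.6318 -0.0967  0.012 ]
scene pp [0.6721 0.1483 0.012 ]
side pp [0.6732 0.1491 0.012 ]
side mp [0.4974 0.1777 0.012 ]
side mm [ 0.4575 -0.0668  0.012 ]
-9.169548528480012 [0.57483736 0.03856519] [0.00236029 0.00223967 0.00185768 0.00059137 0.00140388 0.00246151]
tab [0.5934 0.1095 0.227 ] scene crop [434.  65.] side crop [242. 104.]
pegend [ 0.6389 -0.0165  0.111 ] scene crop [294. 359.] side crop [297.  90.]
nose [0.581  0.0325 0.154 ] scene crop [304. 210.] side crop [344. 124.]
cap [0.6005 0.0344 0.095 ] scene crop [325. 308.] side crop [311. 187.]
```

Triangulation and the board fit agree to about 2 mm: wheel and tab predictions land within 2 px of what's seen. Next I'll work out the waypoint deltas.

```bash
cat >> h.py <<'E'
th=np.radians(-9.17); RW=np.array([[np.cos(th),-np.sin(th)],[np.sin(th),np.cos(th)]]); tW=np.array([.5745,.0395])
def T(p): return np.r_[RW@np.array(p[:2])+tW,p[2]]
def inv(w): return np.r_[RW.T@(np.asarray(w)[:2]-tW),w[2]]
def delta(p):
    s=bot.read_state(); R=s['eef_rot']; d=R.T@(T(p)-s['ee_pos'])*1000
    yaw=np.arctan2(R[1,0],R[0,0]); return d.round(1), round(yaw-th,3)
def where():
    s=bot.read_state(); print('t',s['time_s'],'winch mm',(inv(s['ee_pos'])*1000).round(1),'F',np.round(RW.T@s['force'][:2],1),np.round(s['force'][2],1),'w',s['width'])
E
python3 - <<'E'
from h import *
where(); print(delta((.007,.040,.27)))
E
```

```text
t 0.15 winch mm [-271.9 -684.3  230.5] F [-0.3 -0.3] -0.4 w 0.08551256071932684
(array([ 582.3, -513.2,  -38.7]), np.float64(0.481))
```

Emit:
{"fn": "move_arm", "kwargs": {
  "deltas": [20,-18,-20,0,60,-52,-38,0.08,105,-92,-38,0.16,150,-132,-38,0.24,195,-172,-38,0.32,240,-212,-38,0.4,285,-251,-38,0.48,330,-291,-38,0.48,375,-330,-38,0.48,375,-330,-38,0.48],
  "fingers": 0,
  "squeeze": 20
}}

```text
time_s: 1.4
ee_pos: [0.4507, -0.156, 0.269]
eef_rot: [[0.989, -0.149, 0.0], [-0.149, -0.989, 0.003], [-0.0, -0.003, -1.0]]
force: [-0.5, -1.3, 0.8]
width: 0.0004
```

Run:
```python
from h import *
where(); print(delta((.007,.040,.27)))
```

```text
t 1.4 winch mm [ -91.  -212.8  269. ] F [-0.3 -1.4] 0.8 w 0.0003785864776023162
(array([ 100.6, -251.7,   -0.3]), np.float64(0.01))
```

Emit:
{"fn": "move_arm", "kwargs": {
  "deltas": [20,-50,0,0.01,40,-100,0,0.01,60,-150,0,0.01,80,-200,0,0.01,100,-251,0,0.01,100,-251,0,0.01,100,-251,0,0.01]
}}

```text
time_s: 2.28
ee_pos: [0.587, 0.0762, 0.2691]
eef_rot: [[0.987, -0.16, -0.001], [-0.16, -0.987, 0.002], [-0.001, -0.002, -1.0]]
force: [0.1, -0.3, -0.7]
width: 0.0
```

```bash
cat > look.py <<'E'
import sys
from h import *
where()
k=sys.argv[1]
a=read_camera('scene')[100:290,170:350,::-1]; b=read_camera('side')[120:300,180:350,::-1]
o=np.hstack([cv2.resize(a,(378,399),interpolation=cv2.INTER_CUBIC),cv2.resize(b,(377,399),interpolation=cv2.INTER_CUBIC)])
cv2.imwrite(f'pics/l{k}.png',o)
w=read_camera('wrist'); cv2.imwrite(f'pics/w{k}.png',w[:,:,::-1])
E
python3 look.py 1
```

```text
t 2.275 winch mm [  6.5  38.2 269.1] F [ 0.1 -0.3] -0.7 w 4.4179820559932697e-05
```

View pics/l1.png

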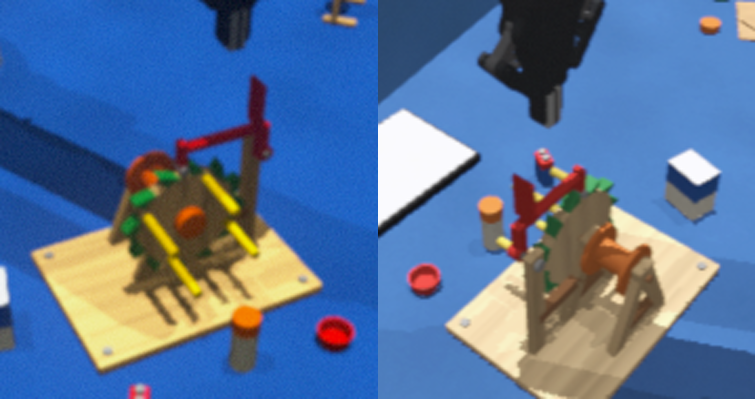

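View pics/w1.png

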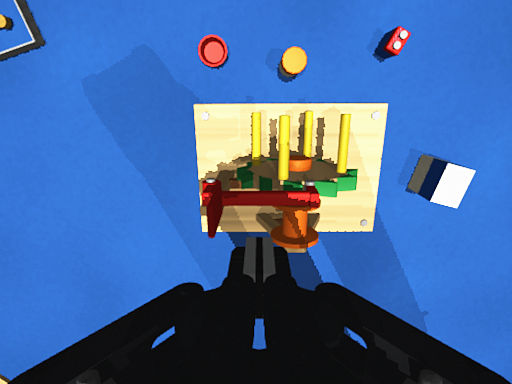

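The wrist view shows the fingertips at about (260,240), -y of the tab at (210,185-237), with the arm at row 198. I'll check the tab against its predicted pixels.

Run:
```python
from h import *
s=bot.read_state(); M=np.eye(4);M[:3,:3]=s['eef_rot'];M[:3,3]=s['ee_pos'];P=M@camera_info('wrist')['hand_eye']
for p in [(.019,.0705,.227),(-.005,.0705,.227),(.019,.0755,.227),(-.005,.0755,.227),(.001,-.005,.179),(.013,-.005,.179),(.072,-.0442,.111),(.072,.016,.139),(.08,.125,.012),(.08,-.125,.012)]: print(p,proj('wrist',T(p),P).round(1))
im=cv2.imread('pics/w1.png'); cv2.imwrite('pics/w1z.png',cv2.resize(im[90:260,180:400],None,fx=3.5,fy=3.5,interpolation=cv2.INTER_CUBIC))
```

```text
(0.019, 0.0705, 0.227) [208.2 204.7]
(-0.005, 0.0705, 0.227) [210.1 238.1]
(0.019, 0.0755, 0.227) [200.6 204.7]
(-0.005, 0.0755, 0.227) [202.7 238.1]
(0.001, -0.005, 0.179) [310.5 205.4]
(0.013, -0.005, 0.179) [311.2 191.5]
(0.072, -0.0442, 0.111) [343.3 112.3]
(0.072, 0.016, 0.139) [283.2 113.9]
(0.08, 0.125, 0.012) [190.4 102.6]
(0.08, -0.125, 0.012) [386.6 102.1]
```

View pics/w1z.png

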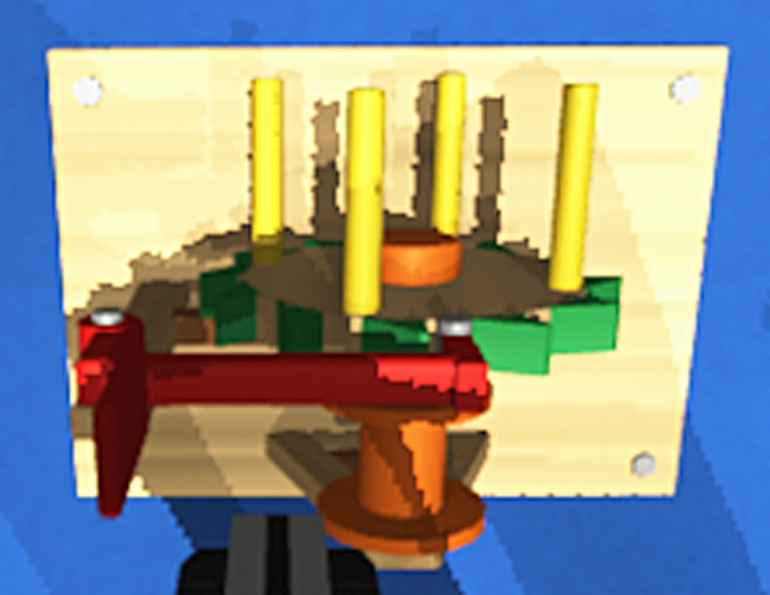

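Emit:
{"fn": "move_arm", "kwargs": {
  "deltas": [0,0,30,0,0,0,58,0,0,0,60,0,0,-4,60,0,0,-8,60,0,0,-12,60,0,0,-14,60,0,0,-14,60,0]
}}

```text
time_s: 3.42
ee_pos: [0.5893, 0.0895, 0.2099]
eef_rot: [[0.987, -0.161, 0.0], [-0.161, -0.987, 0.002], [0.0, -0.002, -1.0]]
force: [0.9, -0.7, -0.4]
width: -0.0002
```

```bash
python3 look.py 2
```

```text
t 3.425 winch mm [  6.7  51.7 209.9] F [ 1.  -0.5] -0.4 w -0.00017810514716647266
```

View pics/l2.png

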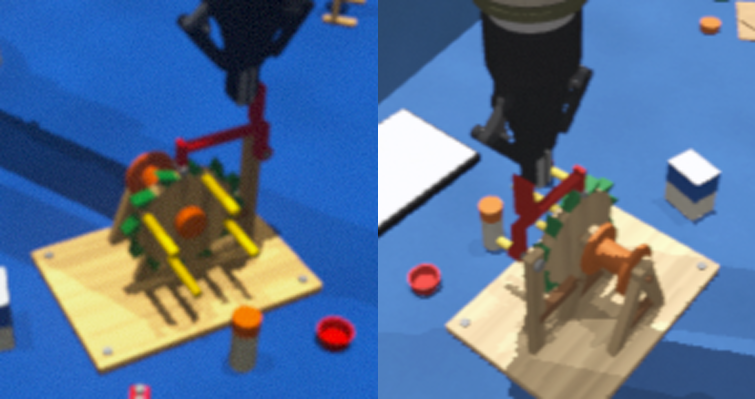

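View pics/w2.png

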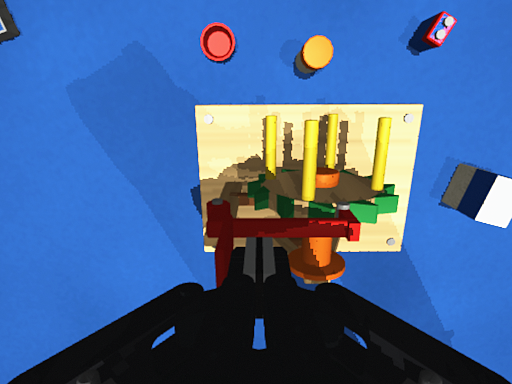

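The fingertip is just short of the tab, about 3 px away in the wrist view, above the arm. Now I'll push toward +y.

Emit:
{"fn": "move_arm", "kwargs": {
  "deltas": [0,-4,0,0,0,-8,0,0,0,-12,0,0,0,-16,0,0,0,-20,0,0,0,-24,0,0,0,-28,0,0,0,-30,0,0,0,-30,0,0]
}}

```text
time_s: 4.7
ee_pos: [0.594, 0.1191, 0.2097]
eef_rot: [[0.987, -0.161, -0.0], [-0.161, -0.987, 0.002], [-0.001, -0.002, -1.0]]
force: [0.2, 0.4, -0.2]
width: 0.0001
```

```bash
python3 look.py 3
```

```text
t 4.7 winch mm [  6.6  81.7 209.7] F [0.1 0.4] -0.2 w 0.00011729513729337953
```

View pics/l3.png

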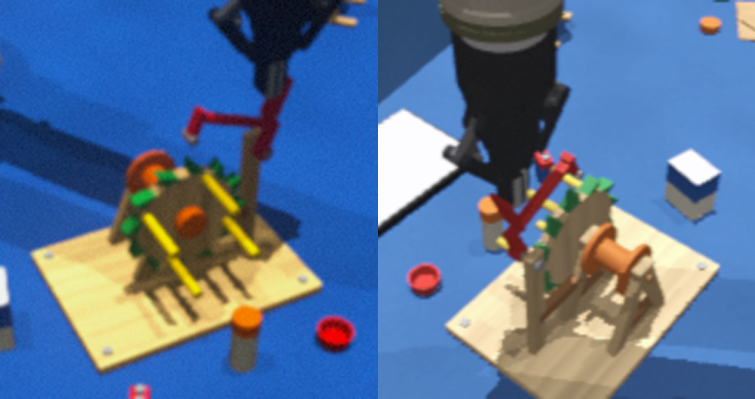

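View pics/w3.png

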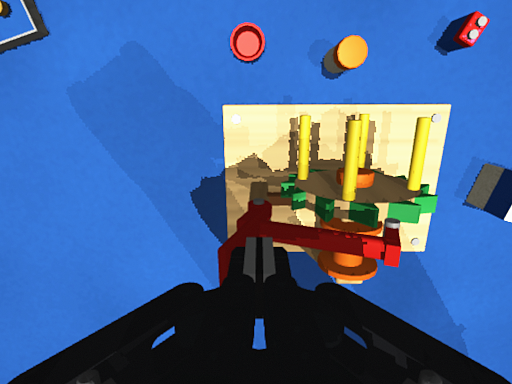

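The pawl is up by about 0.4 rad, with the nose well clear at scene crop (193,125). Next I'll back off, rise, and move over the -y peg.

Run:
```python
from h import *
print(delta((.058,-.048,.26)),delta((.058,-.048,.125)))
```

```text
(array([ 51.6, 129.2, -50.4]), np.float64(-0.002)) (array([ 51.6, 129.5,  84.6]), np.float64(-0.002))
```

Emit:
{"fn": "move_arm", "kwargs": {
  "deltas": [0,5,-5,0,2,9,-35,0,10,30,-50,0,24,65,-50,0,40,100,-50,0,52,130,-50,0,52,130,-20,0,52,130,30,0,52,130,75,0,52,130,75,0]
}}

```text
time_s: 6.1
ee_pos: [0.6219, -0.0184, 0.1314]
eef_rot: [[0.987, -0.162, -0.007], [-0.162, -0.987, 0.002], [-0.007, -0.001, -1.0]]
force: [-0.4, -0.1, 1.1]
width: 0.0001
```

```bash
python3 look.py 4
```

```text
t 6.1 winch mm [ 56.1 -49.6 131.4] F [-0.4 -0.2] 1.1 w 0.0001261289393148222
```

View pics/l4.png

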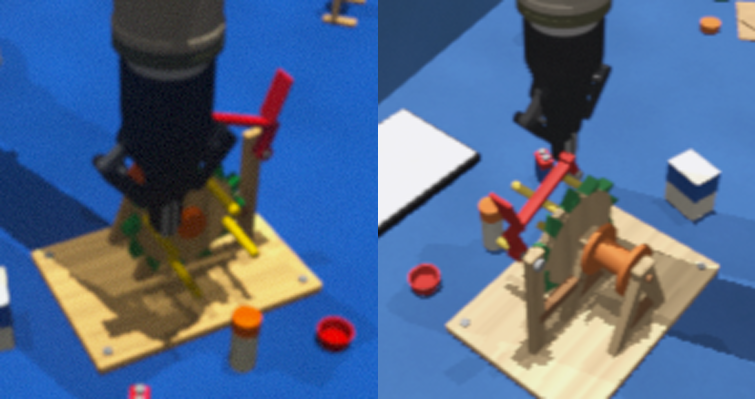

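View pics/w4.png

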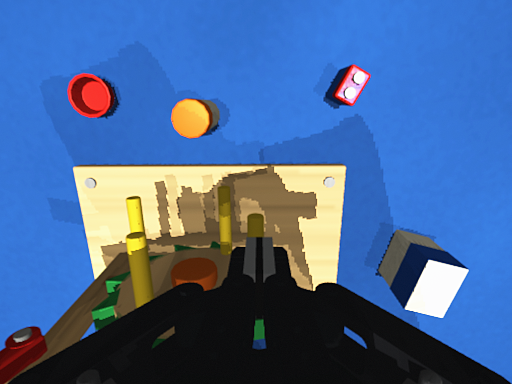

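The peg end is at (256,215) in the wrist view, straight ahead of the fingers, so they are over it. I'll push down in steps.

Emit:
{"fn": "move_arm", "kwargs": {
  "deltas": [0,0,8,0,0,0,13,0,0,0,16,0,0,0,19,0,0,0,22,0,0,0,25,0,0,0,28,0,0,0,31,0,0,0,34,0,0,0,34,0]
}}

```text
time_s: 7.5
ee_pos: [0.626, -0.0174, 0.1031]
eef_rot: [[0.987, -0.162, 0.004], [-0.162, -0.987, 0.003], [0.003, -0.003, -1.0]]
force: [1.1, -0.1, 1.6]
width: -0.0003
```

```bash
python3 look.py 5
```

```text
t 7.5 winch mm [ 59.9 -47.9 103.1] F [1.1 0. ] 1.6 w -0.0002791460061137052
```

View pics/l5.png

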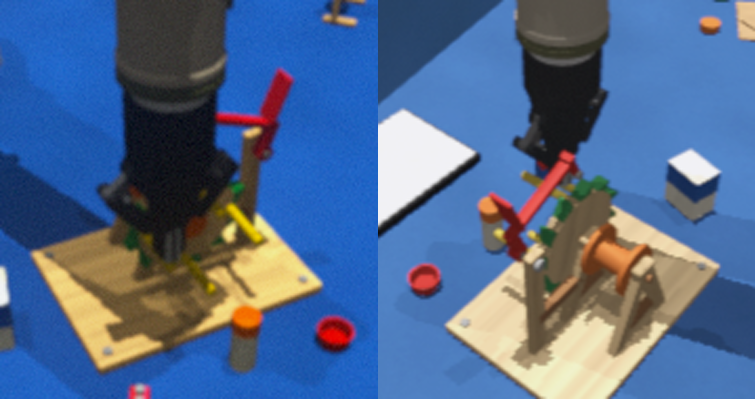

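View pics/w5.png

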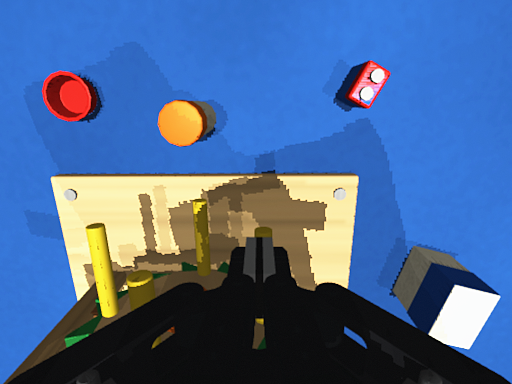

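The wheel is turning back (pegs shifted, about 0.3 rad), with TCP z at 103. I'll go down about 7-8 mm more.

Emit:
{"fn": "move_arm", "kwargs": {
  "deltas": [0,0,3,0,0,0,5,0,0,0,7,0,0,0,7,0,0,0,7,0]
}}

```text
time_s: 8.28
ee_pos: [0.6256, -0.0163, 0.0958]
eef_rot: [[0.987, -0.161, 0.003], [-0.161, -0.987, 0.004], [0.002, -0.004, -1.0]]
force: [0.4, -0.6, 0.6]
width: -0.0001
```

```bash
python3 look.py 6
python3 - <<'E'
from h import *
im=cv2.imread('pics/w6.png')
s=bot.read_state(); M=np.eye(4);M[:3,:3]=s['eef_rot'];M[:3,3]=s['ee_pos'];P=M@camera_info('wrist')['hand_eye']
tW-= RW@[0,.002]
for w in (.35,.4,.45,.5,.55):
  print(w,[proj('wrist',T((.072,.047*np.cos(a),.095+.047*np.sin(a))),P).round(1).tolist() for a in (np.radians(160)+w+k*np.pi/2 for k in range(4))])
cv2.imwrite('pics/w6z.png',cv2.resize(im[160:330,40:300],None,fx=3,fy=3,interpolation=cv2.INTER_CUBIC))
E
```

```text
t 8.275 winch mm [ 59.3 -46.9  95.8] F [ 0.5 -0.6] 0.6 w -0.00014316561755239364
0.35 [[263.0, 231.4], [192.1, 201.8], [82.5, 231.3], [137.5, 284.8]]
0.4 [[262.9, 229.5], [188.6, 201.8], [80.0, 233.3], [143.9, 284.7]]
0.45 [[262.5, 227.7], [185.0, 201.9], [77.7, 235.3], [150.4, 284.4]]
0.5 [[261.9, 225.9], [181.4, 202.0], [75.6, 237.3], [156.9, 284.0]]
0.55 [[261.2, 224.2], [177.8, 202.2], [73.7, 239.4], [163.5, 283.3]]
```

View pics/l6.png

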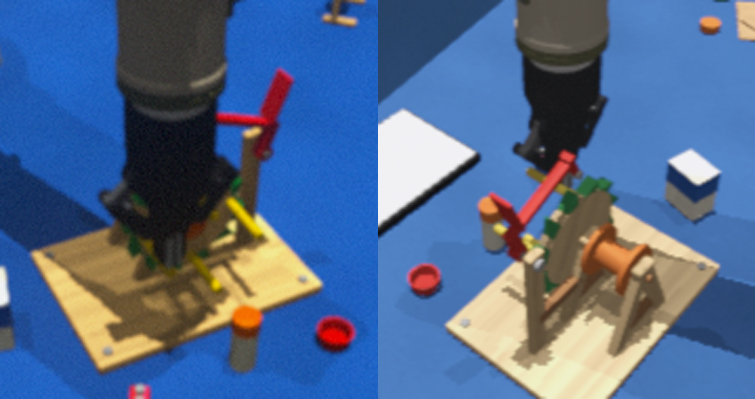

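View pics/w6z.png

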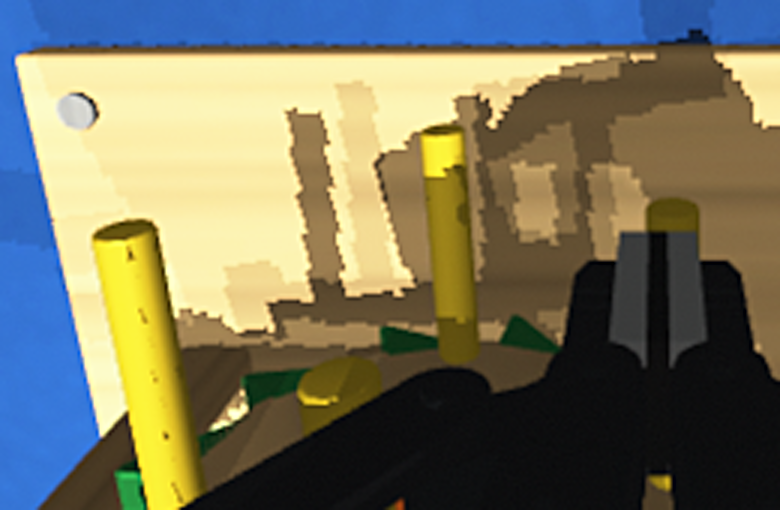

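Relative peg positions (bottom and top peg differ by 34.7 px, against 34.6 predicted at 0.45) put the wheel at about 0.45 rad, mid-notch. Next: up, then over the pawl arm.

Run:
```python
from h import *
print(delta((.007,.020,.26)))
```

```text
(array([ -52.1,  -67.5, -164.1]), np.float64(-0.001))
```

Emit:
{"fn": "move_arm", "kwargs": {
  "deltas": [0,0,-10,0,0,0,-50,0,0,0,-100,0,0,0,-150,0,0,0,-164,0,-10,-12,-164,0,-30,-37,-164,0,-52,-67,-164,0,-52,-67,-164,0]
}}

```text
time_s: 9.55
ee_pos: [0.5818, 0.0626, 0.2584]
eef_rot: [[0.988, -0.154, -0.0], [-0.154, -0.988, 0.005], [-0.001, -0.005, -1.0]]
force: [-0.1, 0.1, 0.0]
width: 0.0001
```

```bash
python3 look.py 7
```

```text
t 9.55 winch mm [  3.6  24.  258.4] F [-0.1  0.1] 0.0 w 0.00010464056156826207
```

View pics/l7.png

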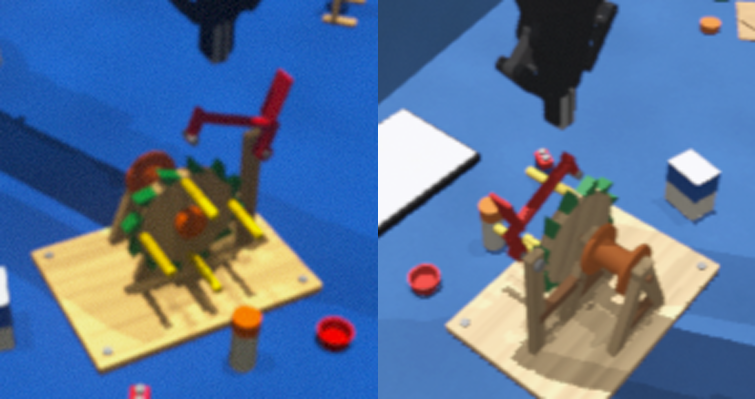

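View pics/w7.png

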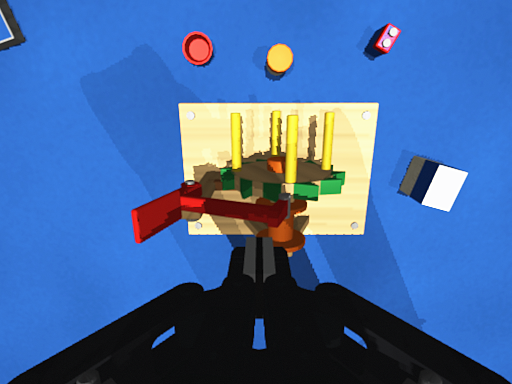

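The wheel has stayed turned, and the pawl is up with its arm end at (285,210) in the wrist view. I'll lower onto the arm.

Emit:
{"fn": "move_arm", "kwargs": {
  "deltas": [3,0,20,0,3,0,40,0,3,0,46,0,3,0,52,0,3,0,58,0,3,0,64,0,3,0,70,0,3,0,75,0,3,0,76,0,3,0,76,0]
}}

```text
time_s: 10.95
ee_pos: [0.5868, 0.0573, 0.1824]
eef_rot: [[0.987, -0.161, 0.0], [-0.161, -0.987, 0.003], [-0.0, -0.003, -1.0]]
force: [0.1, 0.1, 0.4]
width: -0.0002
```

```bash
python3 look.py 8
```

```text
t 10.95 winch mm [  9.3  19.5 182.4] F [0.1 0.1] 0.4 w -0.00016053743932969666
```

View pics/l8.png

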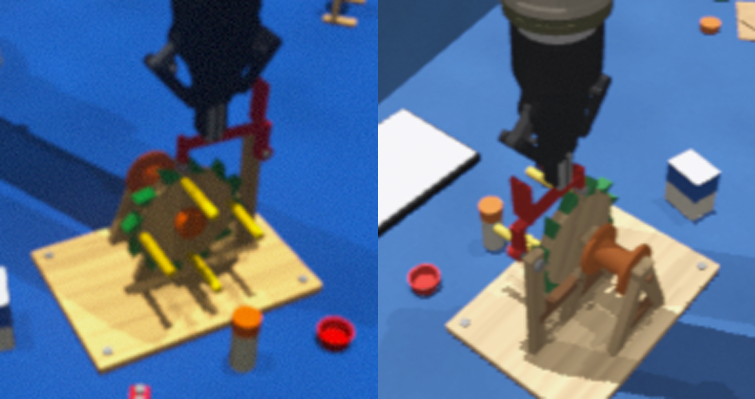

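View pics/w8.png

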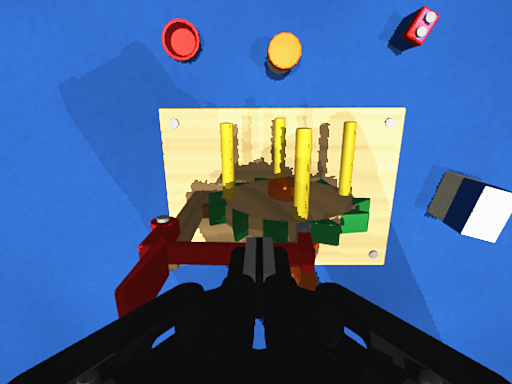

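The arm is nearly level now. I'll press the last few millimetres in small steps, watching the force.

Emit:
{"fn": "move_arm", "kwargs": {
  "deltas": [0,0,1,0,0,0,2,0,0,0,2.5,0,0,0,2.5,0]
}}

```text
time_s: 11.6
ee_pos: [0.5869, 0.0573, 0.1801]
eef_rot: [[0.987, -0.161, 0.001], [-0.161, -0.987, 0.003], [0.0, -0.003, -1.0]]
force: [0.1, -0.1, 0.7]
width: 0.0
```

```bash
python3 -c "
from h import *
where()"
```

```text
t 11.6 winch mm [  9.4  19.5 180.1] F [ 0.1 -0. ] 0.7 w 4.2179325922673836e-05
```

Emit:
{"fn": "move_arm", "kwargs": {
  "deltas": [0,0,0.7,0,0,0,1.2,0,0,0,1.5,0,0,0,1.5,0]
}}

```text
time_s: 12.1
ee_pos: [0.587, 0.0572, 0.179]
eef_rot: [[0.987, -0.161, 0.001], [-0.161, -0.987, 0.003], [0.001, -0.003, -1.0]]
force: [-1.7, -1.6, 4.7]
width: 0.0005
```

Emit:
{"fn": "move_arm", "kwargs": {
  "deltas": [0,0,0.5,0,0,0,0.8,0,0,0,0.8,0]
}}

```text
time_s: 12.48
ee_pos: [0.5871, 0.0572, 0.1789]
eef_rot: [[0.987, -0.161, 0.002], [-0.161, -0.987, 0.003], [0.001, -0.003, -1.0]]
force: [-2.6, -1.8, 7.1]
width: -0.0002
```

The force climbs to 7 N with no further travel at z = 179 mm, so the pawl is on its lower stop. I'll retreat and check.

Emit:
{"fn": "move_arm", "kwargs": {
  "deltas": [0,0,-5,0,0,0,-30,0,0,0,-80,0,-20,30,-90,0,-50,70,-90,0,-80,110,-90,0,-80,110,-90,0,-80,110,-90,0]
}}

```text
time_s: 13.48
ee_pos: [0.4905, -0.0383, 0.2688]
eef_rot: [[0.987, -0.16, 0.002], [-0.16, -0.987, 0.003], [0.002, -0.003, -1.0]]
force: [0.2, 0.6, 0.3]
width: -0.0003
```

```bash
python3 look.py 9
python3 - <<'E'
from h import *
for n in('scene','side'):
    im=read_camera(n); cv2.imwrite(f'pics/{n}9.png',im[:,:,::-1])
a=cv2.imread('pics/scene9.png')[120:290,170:350]; b=cv2.imread('pics/scene0.png')[120:290,170:350]
cv2.imwrite('pics/cmp.png',np.hstack([cv2.resize(x,(396,374),interpolation=cv2.INTER_CUBIC) for x in (b,a)]))
# bystander motion
for n in('scene','side'):
    A=cv2.imread(f'pics/{n}0.png');B=cv2.imread(f'pics/{n}9.png')
    for nm,p in dict(carton=[165,247],battery=[236,294],glue=[287,261],cap=[329,258]).items() if n=='scene' else []:
        t=A[p[1]-16:p[1]+17,p[0]-14:p[0]+15]; r=cv2.matchTemplate(B[p[1]-30:p[1]+31,p[0]-28:p[0]+29],t,cv2.TM_CCOEFF_NORMED); _,v,_,l=cv2.minMaxLoc(r); print(nm,v,l[0]-14,l[1]-14)
E
```

```text
t 13.475 winch mm [-70.5 -90.2 268.8] F [0.1 0.6] 0.3 w -0.0002506570991043152
carton 0.9938145279884338 0 0
battery 0.9966687560081482 0 0
glue 0.9959587454795837 0 0
cap 0.9977984428405762 0 0
```

View pics/cmp.png

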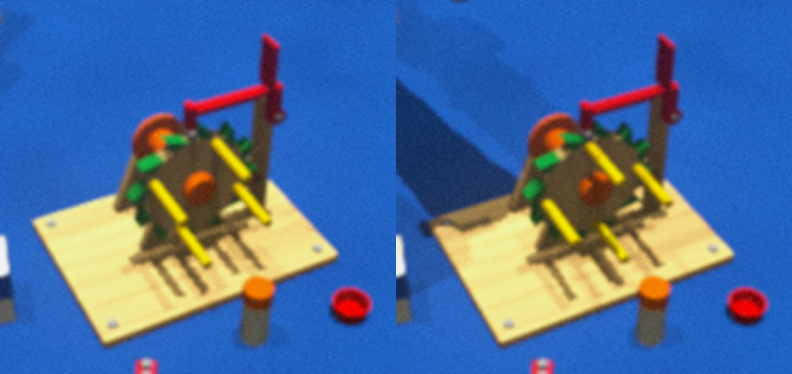

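View pics/w9.png

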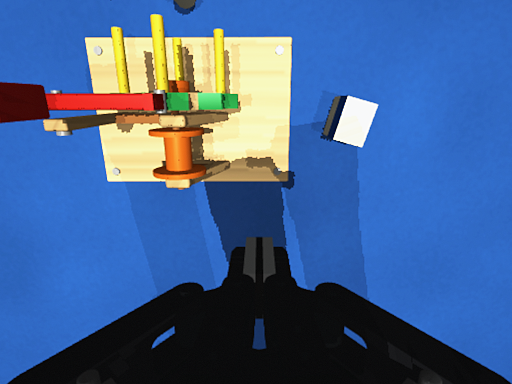

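The pawl is back in exactly its starting pose, the pegs are one notch round, and the bystanders moved 0 px. I'm handing in.

```bash
python3 -c "
from plant import bot
print(bot.close_job())"
```

```text
the job is handed in; nothing more can be done
None
```

I let the winch back one notch and handed the job in at about 13.6 s of the 48 s. With the fingers shut, I pushed the tab toward +y, which lifted the pawl about 0.4 rad. I then pushed the -y peg down and pressed the pawl arm back down.

- **Wheel:** before I lowered the pawl, the four pegs in the wrist picture put it at about 0.45 rad, inside the 0.35 to 0.52 notch. I did not measure it again afterwards. The last pictures show the pegs about one notch round from the start.
- **Pawl:** it came up against its lower stop with the arm top at 179 mm, as specified. The wrist force there was about 7 N, the highest reading I took, but I only read it at the end of each move. In the last scene picture the tab and nose look the same as at the start.
- **Bystanders:** the battery, cap, glue stick and carton showed 0 px of shift in the scene camera.
- **Robot:** it stood clear of everything when I handed in.

Nothing failed. The one disagreement was that the first board fit was about 2 to 3 mm off the wrist-camera view of the tab and pegs along winch y. I allowed for that in the moves.

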